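Seat the cordless cezve on its power base and switch it on

TASK

Set the cezve on its power base: its connector is not quite in the middle, so nudge the pot about gently, without leaning on it, until the socket underneath drops over the connector and the pot sits flush and upright, fully home. Only then flip the base's toggle switch all the way to on (away from the robot), and leave the pot standing there by itself. Leave the other things on the ledge alone.

Things in the scene. Friction and masses are not known exactly. Their poses are not given: they have to be found in the camera images.
- cezve_mid (a point): Centre of the loose electric cezve, a cream enamel coffee pot of 0.27 to 0.43 kg with one long black handle: 92 mm high, widest 85 mm, neck 61 mm, rim 72 mm, black foot ring 80 mm across. The point lies on the pot's axis 46 mm above its underside. Axes: z up the pot's axis; the handle points along -x.
- cezve_socket (a point): Mouth of the socket: middle of the cezve's underside, on its axis, 46 mm below cezve_mid. The socket is a round hole 19 mm across going 12 mm up into the flat foot ring. Same axes as cezve_mid.
- cezve_handle (a point): Point to grip on the centre line of the cezve's handle: 85 mm out from the pot's axis along -x and 80 mm above its underside. The handle is a straight black bar 16 mm wide (in y) and 22 mm deep, from 50 to 160 mm out, rising outwards at 9 degrees. Same axes as cezve_mid.
- base: Cream power base, fixed on the ledge: a round dish 116 mm across and 14 mm high with a switch box (48 x 44 mm, 20 mm high, centre 98 mm out) on its -y side and its cable in a small grommet. Origin: middle of the dish's underside, on the ledge. Axes: z up; +x is the way the switch turns on, away from the robot.
- base_top (a point): Middle of the dish's flat top, 14 mm above the ledge, axes as base. A fixed round black post (the connector), 16 mm across, edge bevelled 1 mm, stands 6 mm up from it. It was refitted by hand: its axis is 4 to 8 mm off this point, in any direction; where is not reported. Home, the pot's underside lies on this face, post in socket, any handle direction; riding on the post it is 6 mm higher.
- toggle_tip (a point): Centre of the 13 mm ball ending the steel toggle lever on the switch box. The lever is 34 mm long and turns about a line along the base's y axis, 98 mm out from the dish's middle on the -y side and 21 mm above the ledge. Off, it leans 0.4 rad to the base's -x; on, 0.4 rad to +x. It stays where left; about 2 N at the ball moves it.
- cup_a_mid (a point): Centre of a dark stoneware cup, 74 mm across, 62 mm high. To be left alone.
- cup_b_mid (a point): Centre of a sandy stoneware cup, 74 mm across, 62 mm high. To be left alone.
- milk_jug_mid (a point): Centre of a stainless milk jug, 84 mm across, 98 mm high, its handle reaching 68 mm out from its axis. To be left alone.
- timer_mid (a point): Centre of the white body of a small plastic timer, 62 x 62 x 26 mm, with a grey dial on top up to 47 mm high. To be left alone.
- sugar_jar_mid (a point): Centre of a white sugar jar, 64 mm across, 85 mm high. To be left alone.
- coffee_tin_mid (a point): Centre of a dark coffee tin, 80 mm across, 120 mm high. To be left alone.
- spoon: A teaspoon lying on the ledge, 130 mm long, origin in its middle at ledge height, its length along x. To be left alone.
- toggle (a joint): Toggle switch angle: 0 off, 0.8 rad fully on.
Not all that is in view belongs to the job. What is shaped like the base but green or pink is not meant.

How it is judged:
By the outcome, as a careful person would: the job done as asked, in the order asked, and still so for the second after the job is handed in, with the robot touching nothing.
It also fails if it takes over 72 s, if anything falls off the work surface, if the arm or the gripper's body presses on something with over 40 N, if the wrist force passes 120 N, or if a joint passes its speed limit or range.

ROBOT

A 6-joint arm with a two-finger parallel gripper is mounted at the origin on the work surface. World frame = base frame: x ahead of the robot, y to its left, z up, the work surface at z = 0. Lengths are in m, angles in rad, forces in N, time in s.
With the tool pointing down it reaches from about 0.375 to 0.9 m from the base axis. Payload 3.1 kg.
Tool frame: the origin (TCP) lies between the finger pads; the fingertips stand 22 mm ahead of it and the grasp point (between the pads) lies 3 mm ahead of it; z points along the fingers, y is the direction in which the jaws open and shut (so a half turn about z gives the same grasp; the last joint's range is limited). The gripper opens to 87 mm and grips with 3 to 60 N. Pads are 19 mm wide; open, the fingers measure 117 mm over their backs; the gripper's body (75 mm by 190 mm) begins 51 mm behind the grasp point.
Start: joints at [-1.411, 0.527, 1.433, -0, 1.181, -0.178], TCP at [0.207, -0.59, 0.245] pointing down, gripper open.
Joint ranges: [-3.08, 3.08], [-0.75, 2.2], [0.22, 2.44], [-1.43, 4.57], [0, 2.65], [-2.85, 2.85]. Speed limits (rad/s): [2.79, 2.79, 3.14, 3.14, 3.14, 3.14].

INTERFACE

Orientations are given as a unit quaternion [x, y, z, w].
In Python, from rig import get_obs, camera, get_calibration, hand_in, search_frame gives the robot as it stands.
- The arm moves only by the shell command python3 -m jog 'ROWS' [FORCE]. ROWS is JSON, a list of rows, each an object with "grip": the closure in counts, from 0 (fully open) to 255 (shut); "travel": the shift along the world's x, y, z in cm, a list of three; "twist": the turn about the world's z in degrees. A call has 1 to 8 rows; each row shifts and turns the commanded pose from where the row before left it; what a row does not reach is not made up. A row lasts 1/10 s, in which the tool goes at most 50 mm and 8.59 degrees, less where a joint would pass 70% of its speed; a pose out of reach is approached as far as the arm can. A call is refused whole if a number of a shift passes 5 or a number of a turn 8.59, either way. A call with a gripper value outside its range is refused whole. The fingers move at their own pace and stop on an object; FORCE is the grip in N (left out, the last holds). Time passes only in rows, so rows that do not move let the fingers close. It gives the time, the measured TCP pose, the force and the opening at its end, in the units of the state.
- get_obs(): the state, without advancing time (a new reading comes with each control period).
- camera(name): name is "side" or "top" or "wrist"; returns the picture (384x512x3 uint8, red, green, blue); there is no depth.
- get_calibration(name): a dict with "fx", "fy", "cx", "cy" (pixels), "R" (3x3) and "t" (3): a world point X has camera coordinates R X + t; the wrist camera has in their place "T_tool_cam" (4x4, takes a point from camera to tool coordinates, whose origin is the TCP and whose axes are the flange's). Camera axes: x right, y down, z forward; pixel columns grow to the right and rows downward; lengths in m; the calibration is good to about 2 mm. A picture is of the moment at which its call begins: read the wrist's pose just before it. get_calibration takes no time and is no camera call.
- hand_in(): hands the job in, once; it reports no verdict.
Trained networks look in the newest picture that a camera, given by its name, has taken for a name from the list of things; names that differ only in an ending like _2 or _b are one class to them, and where a whole thing is asked for, a point or a joint stands for the part that bears it (a point fixed in the world has none). Each returns a list of dicts, best first, with "p" (0 to 1); they miss things now and then, are a little off and sometimes report something else, mostly with a low value. They report only what shows in the picture. A call takes as long as a camera call. They do not tell look-alikes from the thing itself.
- search_frame(target, camera): "at" ([x, y, z] in m, in world coordinates, good to about 4 mm: the middle of the surface that is visible of it).
The state is a dict: "time": time; "q": joint angles; "joint_velocities": joint speeds; "joint_torque": joint torques, N m; "position": TCP position; "tool_rot": TCP orientation; "ft_force": force on the tool from outside, world axes, zero at the start; "moment": the same for the moment, N m; "grip_width": finger opening in m.
Only numpy, scipy, OpenCV 4.12 (cv2) and the standard library are available. Lean on these libraries where they do the work, as an engineer would, in place of code of your own. Each camera call takes 0.05 s, during which the arm holds its last target. There are 200 camera calls.

## Working session

There is one attempt and no reset: what is moved stays moved. The work goes in short steps, Python scripts to look and compute and a shell command to move; the robot and the scene stay as the last step left them, time stands still between calls to the robot, and variables do not carry over. Pictures are saved under pics/ and viewed, about 8 in all and at most 12, crops included, and the job is handed in when it is done.

```bash
ls; mkdir -p pics; python3 - <<'E'
from rig import *
import cv2,numpy as np
o=get_obs();print(o)
ims=[]
for c in ("top","side"):
    im=camera(c);cv2.imwrite(f"pics/{c}0.png",im[:,:,::-1])
    k=get_calibration(c);print(c,{a:np.round(b,3).tolist() for a,b in k.items()})
    for t in ("cezve_mid","cezve_handle","base","base_top","toggle_tip"):
        print(t,[(np.round(d["at"],3).tolist(),round(d["p"],2)) for d in search_frame(t,c)])
E
```

```text
pics
{'time': 0.0, 'q': array([-1.41149183e+00,  5.28409074e-01,  1.43391044e+00, -1.41178963e-05,
        1.18139041e+00, -1.78503591e-01]), 'joint_velocities': array([ 0.00218852,  0.00142532,  0.00031356, -0.0008412 ,  0.00084542,
       -0.00078148]), 'joint_torque': array([ 6.33268883e-06, -4.40041280e+01, -1.76590812e+01,  6.32139668e-02,
        5.82927733e-02, -1.51414088e-04]), 'position': array([ 0.20704857, -0.58897867,  0.24360407]), 'tool_rot': array([ 9.85768587e-01,  1.68104644e-01,  3.63495796e-06, -1.05865237e-03]), 'ft_force': array([-1.24390482, -0.41727612, -0.21748722]), 'moment': array([0.0075806 , 0.00030691, 0.01282238]), 'grip_width': 0.08689624259014711}
top {'fx': 457.37, 'fy': 457.37, 'cx': 260.88, 'cy': 184.579, 'R': [[-0.007, -1.0, -0.003], [-0.981, 0.007, -0.193], [0.193, 0.001, -0.981]], 't': [0.012, 0.467, 1.508]}
cezve_mid [([0.555, 0.199, 0.076], 0.59)]
cezve_handle [([0.559, 0.193, 0.076], 0.97)]
base [([0.455, -0.339, 0.018], 0.85), ([0.172, -0.287, 0.011], 0.66), ([0.612, -0.166, 0.016], 0.56), ([0.559, 0.195, 0.074], 0.51), ([0.482, 0.402, 0.081], 0.32)]
base_top [([0.175, -0.289, 0.017], 0.91), ([0.455, -0.343, 0.018], 0.72), ([0.613, -0.163, 0.015], 0.59)]
toggle_tip [([0.48, 0.398, 0.082], 0.71)]
side {'fx': 469.284, 'fy': 469.284, 'cx': 253.433, 'cy': 192.058, 'R': [[0.828, -0.561, 0.02], [-0.401, -0.615, -0.679], [0.393, 0.554, -0.734]], 't': [-0.416, 0.233, 1.541]}
cezve_mid []
cezve_handle []
base [([0.623, -0.197, 0.013], 0.79), ([0.171, -0.299, 0.019], 0.78), ([0.472, -0.425, 0.016], 0.59)]
base_top [([0.622, -0.194, 0.013], 0.87), ([0.178, -0.298, 0.014], 0.76), ([0.473, -0.423, 0.01], 0.66)]
toggle_tip []
```

```bash
python3 - <<'E'
import cv2,numpy as np
a=cv2.imread("pics/top0.png");b=cv2.imread("pics/side0.png")
cv2.imwrite("pics/t0.png",cv2.resize(a,(800,600),interpolation=cv2.INTER_CUBIC))
cv2.imwrite("pics/s0.png",cv2.resize(b,(800,600),interpolation=cv2.INTER_CUBIC))
E
```

```text
(no output)
```

View pics/t0.png

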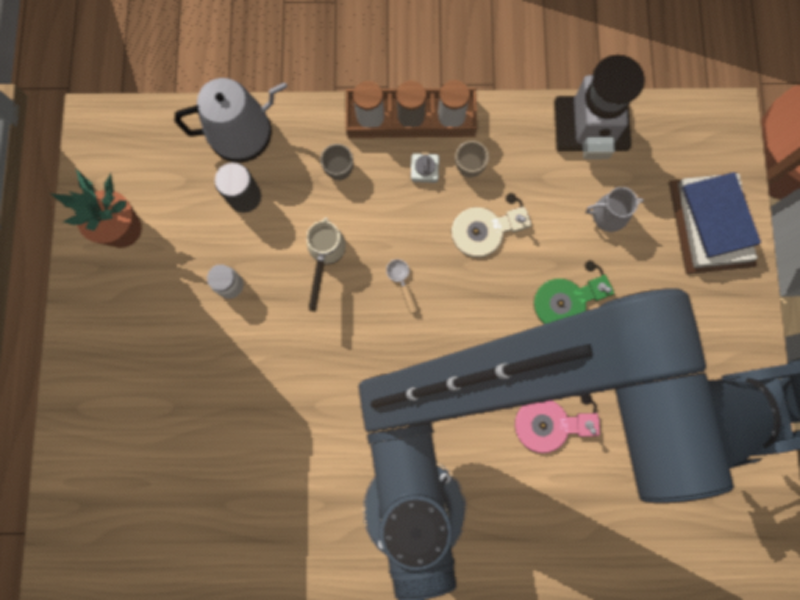

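View pics/s0.png

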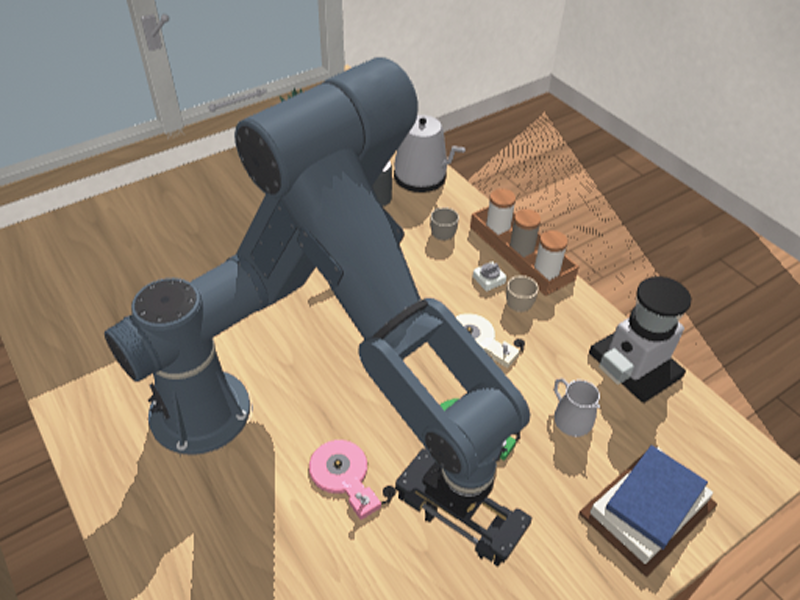

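```bash
cat > h.py <<'E'
from rig import *
import cv2,numpy as np
from scipy.spatial.transform import Rotation as Ro
def cam(name,o=None):
    k=get_calibration(name)
    K=np.array([[k["fx"],0,k["cx"]],[0,k["fy"],k["cy"]],[0,0,1.]])
    if "R" in k: return K,np.array(k["R"]),np.array(k["t"])
    o=o or get_obs(); T=np.eye(4);T[:3,:3]=Ro.from_quat(o["tool_rot"]).as_matrix();T[:3,3]=o["position"]
    W=np.linalg.inv(T@np.array(k["T_tool_cam"])); return K,W[:3,:3],W[:3,3]
def back(C,uv,z):
    K,R,t=C; c=-R.T@t; d=R.T@np.linalg.inv(K)@np.array([uv[0],uv[1],1.]); return c+d*(z-c[2])/d[2]
def proj(C,X):
    K,R,t=C; p=K@(R@np.asarray(X,float)+t); return p[:2]/p[2]
E
python3 - <<'E'
from h import *
C=cam("top")
s=.64
for n,u,v,z in [("dish",478,232,.014),("post",477,231,.02),("box",518,220,.02),("potrim",324,238,.092),("handle_end",314,308,.1),("h_in",320,262,.08),("cupb",472,156,.062),("timer",425,166,.04),("spoon",399,270,.01),("jug",620,205,.09)]:
    print(n,np.round(back(C,(u*s,v*s),z),3))
print(np.round(get_calibration("wrist")["T_tool_cam"],3), get_calibration("wrist")["fx"])
E
```

```text
dish [ 0.601 -0.151  0.014]
post [ 0.602 -0.148  0.02 ]
box [ 0.627 -0.241  0.02 ]
potrim [0.569 0.186 0.092]
handle_end [0.416 0.204 0.1  ]
h_in [0.519 0.196 0.08 ]
cupb [ 0.763 -0.137  0.062]
timer [ 0.749 -0.033  0.04 ]
spoon [0.516 0.028 0.01 ]
jug [ 0.638 -0.451  0.09 ]
[[ 0.    -0.967 -0.254  0.069]
 [ 1.     0.     0.    -0.   ]
 [-0.    -0.254  0.967 -0.14 ]
 [ 0.     0.     0.     1.   ]] 313.0277696237783
```

```bash
python3 -m jog '[{"grip":0,"travel":[3.5,3.5,0],"twist":0},{"grip":0,"travel":[3.5,3.5,0],"twist":0},{"grip":0,"travel":[3.5,3.5,0],"twist":0},{"grip":0,"travel":[3.5,3.5,0],"twist":0},{"grip":0,"travel":[3.5,3.5,0],"twist":0},{"grip":0,"travel":[3.5,3.5,0],"twist":0}]' 20
python3 -m jog '[{"grip":0,"travel":[3.5,3.5,0],"twist":0},{"grip":0,"travel":[3.5,3.5,0],"twist":0},{"grip":0,"travel":[3.5,3.5,0],"twist":0},{"grip":0,"travel":[3.5,3.5,0],"twist":0},{"grip":0,"travel":[3.5,3.5,0],"twist":0},{"grip":0,"travel":[2.8,3.5,0],"twist":0},{"grip":0,"travel":[0,0,0],"twist":0},{"grip":0,"travel":[0,0,0],"twist":0}]'
python3 - <<'E'
from h import *
o=get_obs();C=cam("wrist",o);im=camera("wrist");print(o["position"],o["tool_rot"])
cv2.imwrite("pics/w1.png",im[:,:,::-1])
for t in("base","base_top","toggle_tip"):print(t,[(np.round(d["at"],3).tolist(),round(d["p"],2)) for d in search_frame(t,"wrist")])
cv2.imwrite("pics/w1b.png",cv2.resize(im[:,:,::-1],(800,600),interpolation=cv2.INTER_CUBIC))
E
```

```text
time: 1.2
position: [0.4184, -0.3782, 0.2448]
tool_rot: [0.986, 0.168, 0.0, 0.0]
ft_force: [0.9, -0.2, -0.3]
grip_width: 0.0869
time: 2.0
position: [0.6204, -0.1686, 0.2443]
tool_rot: [0.986, 0.169, -0.0, 0.0]
ft_force: [0.4, -0.0, 0.2]
grip_width: 0.0869
[ 0.62042805 -0.16855656  0.2443127 ] [ 9.85540788e-01  1.69437936e-01 -3.51093680e-04  1.30725299e-04]
base [([0.486, -0.309, 0.012], 0.9), ([0.615, -0.162, 0.013], 0.89)]
base_top [([0.621, -0.162, 0.014], 0.93)]
toggle_tip []
```

View pics/w1b.png

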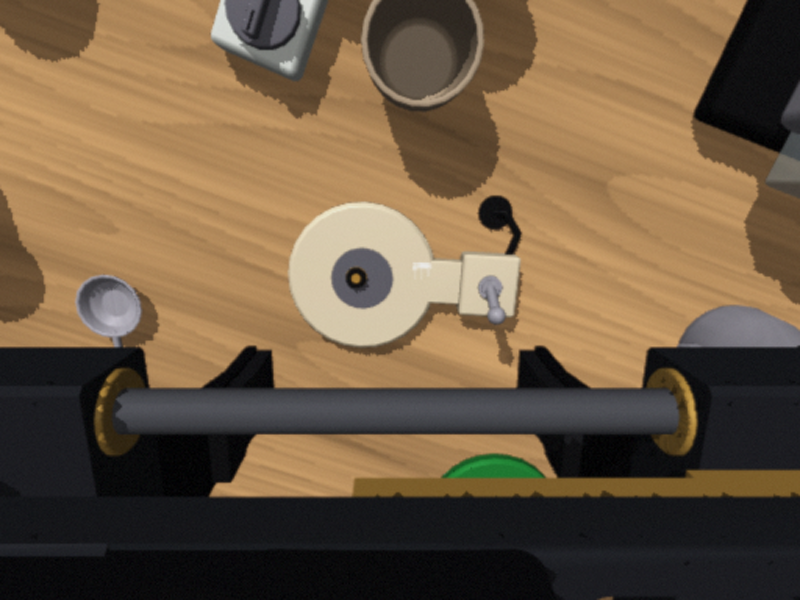

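```bash
cat > fit.py <<'E'
from h import *
def base_fit(im,C,roi):
    """roi in native px x0,y0,x1,y1 ; returns dish centre, post centre"""
    x0,y0,x1,y1=roi
    hsv=cv2.cvtColor(im,cv2.COLOR_RGB2HSV)
    m=((hsv[...,1]<75)&(hsv[...,2]>175)).astype(np.uint8)
    b=np.zeros_like(m);b[y0:y1,x0:x1]=m[y0:y1,x0:x1]
    b=cv2.morphologyEx(b,cv2.MORPH_OPEN,np.ones((3,3)))
    cs,_=cv2.findContours(b,cv2.RETR_EXTERNAL,cv2.CHAIN_APPROX_NONE)
    c=max(cs,key=cv2.contourArea)[:,0,:]
    P=np.array([back(C,p,.014)[:2] for p in c.astype(float)])
    cen=P.mean(0)
    for i in range(30):
        r=np.linalg.norm(P-cen,axis=1);ok=abs(r-.058)<(.012 if i<10 else .004)
        A=np.c_[2*P[ok],np.ones(ok.sum())];s=np.linalg.lstsq(A,(P[ok]**2).sum(1),rcond=None)[0];cen=s[:2]
    rad=np.sqrt(s[2]+cen@cen)
    return cen,rad,ok.sum()
def dark(im,C,roi,z,th):
    x0,y0,x1,y1=roi;g=im[y0:y1,x0:x1].max(2)
    m=(g<th).astype(np.uint8)
    cs,_=cv2.findContours(m,cv2.RETR_EXTERNAL,cv2.CHAIN_APPROX_NONE)
    c=max(cs,key=cv2.contourArea);(u,v),(a,b),_=cv2.fitEllipse(c)
    return back(C,(u+x0,v+y0),z),(u+x0,v+y0),(a,b)
E
python3 - <<'E'
from fit import *
im=cv2.imread("pics/w1.png")[:,:,::-1];o=get_obs();C=cam("wrist",o)
cen,r,n=base_fit(im,C,(175,120,340,230));print(cen,r,n)
for th in(40,50,60):print(th,dark(im,C,(210,160,248,198),.02,th))
g=im[150:206,205:258].max(2);print(g[28,::2]);
print("grey",dark(im,C,(205,150,258,206),.014,130))
b=back(C,(496*.64,315*.64),.021+.034*np.cos(.4));x=back(C,(490*.64,286*.64),.02)
print("ball",b,"box",x)
cv2.imwrite("pics/c1.png",cv2.resize(im[120:230,170:345,::-1],None,fx=4.5,fy=4.5,interpolation=cv2.INTER_CUBIC))
E
```

```text
[ 0.61569856 -0.18921974] 0.05814768707517315 48
40 (array([ 0.60209513, -0.14518349,  0.02      ]), (227.56876373291016, 177.79920959472656), (11.531468391418457, 11.895986557006836))
50 (array([ 0.60191575, -0.14538361,  0.02      ]), (227.68190574645996, 177.99313735961914), (11.653938293457031, 12.677633285522461))
60 (array([ 0.60150478, -0.14578957,  0.02      ]), (227.89901542663574, 178.42294120788574), (12.11107349395752, 14.139991760253906))
[215 215 215 191 101 101 100 100  60  22 143 167 161  47  19  68  99  98
  99  99 100 100 100 149 214 213 215]
grey (array([ 0.60244192, -0.14932223,  0.014     ]), (231.29879188537598, 177.62133407592773), (37.11561965942383, 37.89307403564453))
ball [ 0.61659884 -0.2475876   0.05231607] box [ 0.62991052 -0.24416814  0.02      ]
```

View pics/c1.png

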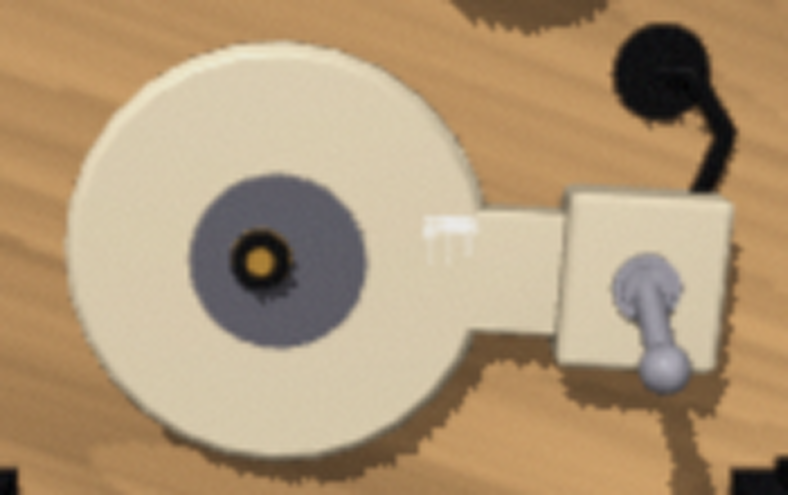

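```bash
python3 -m jog '[{"grip":0,"travel":[-1.5,4.5,0.2],"twist":-3.3},{"grip":0,"travel":[-1.5,4.5,0.2],"twist":-3.3},{"grip":0,"travel":[-1.5,4.5,0.2],"twist":-3.3},{"grip":0,"travel":[-1.5,4.5,0.2],"twist":-3.3},{"grip":0,"travel":[-1.5,4.5,0.2],"twist":-3.3},{"grip":0,"travel":[-1.5,4.5,0.2],"twist":-3.3},{"grip":0,"travel":[-1.5,4.5,0.2],"twist":-3.3},{"grip":0,"travel":[-1.5,4.5,0.2],"twist":-3.3}]' 60
python3 -m jog '[{"grip":0,"travel":[0,0,0],"twist":0},{"grip":0,"travel":[0,0,0],"twist":0},{"grip":0,"travel":[0,0,0],"twist":0}]'
python3 - <<'E'
from h import *
o=get_obs();C=cam("wrist",o);im=camera("wrist");print(o["position"],Ro.from_quat(o["tool_rot"]).as_matrix()[:,0])
cv2.imwrite("pics/w2.png",im[:,:,::-1])
for t in("cezve_mid","cezve_handle"):print(t,[(np.round(d["at"],3).tolist(),round(d["p"],2)) for d in search_frame(t,"wrist")])
cv2.imwrite("pics/w2b.png",cv2.resize(im[:,:,::-1],(800,600),interpolation=cv2.INTER_CUBIC))
E
```

```text
time: 3.0
position: [0.4996, 0.1905, 0.261]
tool_rot: [0.998, -0.064, 0.0, -0.0]
ft_force: [0.1, 0.3, -0.6]
grip_width: 0.0869
time: 3.3
position: [0.5008, 0.1888, 0.2607]
tool_rot: [0.998, -0.062, 0.0, 0.0]
ft_force: [-0.5, -0.1, -0.6]
grip_width: 0.0866
[0.50076297 0.18883107 0.26069489] [ 9.92245923e-01 -1.24288437e-01  6.41732082e-04]
cezve_mid [([0.565, 0.196, 0.081], 0.78), ([0.503, 0.391, 0.062], 0.46)]
cezve_handle [([0.565, 0.196, 0.088], 0.87), ([0.502, 0.395, 0.063], 0.2)]
```

View pics/w2b.png

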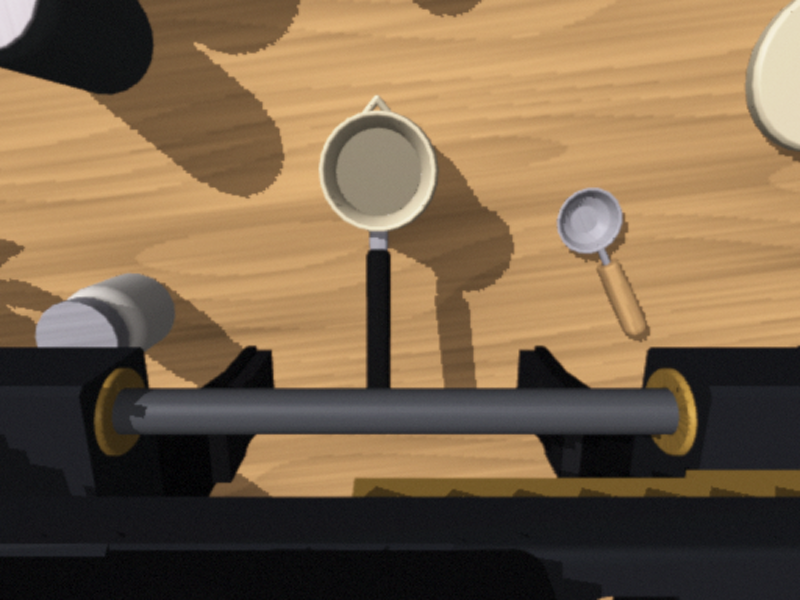

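```bash
python3 - <<'E'
from h import *
o=get_obs();C=cam("wrist",o)
print("rim",back(C,(378*.64,169.5*.64),.092))
for r,h in((250,.0745),(275,.077),(300,.08),(340,.084)):print("h",back(C,(378.5*.64,r*.64),h+.011))
Rm=Ro.from_quat(o["tool_rot"]).as_matrix();print(Rm)
E
```

```text
rim [0.5729753  0.18986322 0.092     ]
h [0.52313164 0.19647672 0.0855    ]
h [0.50726679 0.19853126 0.088     ]
h [0.49135559 0.20057581 0.091     ]
h [0.46536714 0.20394447 0.095     ]
[[ 9.92108901e-01 -1.25379139e-01 -2.96722104e-05]
 [-1.25379143e-01 -9.92108876e-01 -2.21532539e-04]
 [-1.66250420e-06  2.23504680e-04 -9.99999975e-01]]
```

```bash
python3 -m jog '[{"grip":0,"travel":[-0.5,1.1,-3],"twist":0},{"grip":0,"travel":[0,0,-4],"twist":0},{"grip":0,"travel":[0,0,-4],"twist":0},{"grip":0,"travel":[0,0,-4],"twist":0},{"grip":0,"travel":[0,0,-2.8],"twist":0},{"grip":0,"travel":[0,0,0],"twist":0},{"grip":0,"travel":[0,0,0],"twist":0}]'
python3 -m jog '[{"grip":255,"travel":[0,0,0],"twist":0},{"grip":255,"travel":[0,0,0],"twist":0},{"grip":255,"travel":[0,0,0],"twist":0},{"grip":255,"travel":[0,0,0],"twist":0},{"grip":255,"travel":[0,0,0],"twist":0},{"grip":255,"travel":[0,0,0],"twist":0},{"grip":255,"travel":[0,0,0],"twist":0},{"grip":255,"travel":[0,0,0],"twist":0}]' 60
python3 -c "
from rig import *;o=get_obs();print(o['moment'],o['ft_force'])"
```

```text
time: 4.15
position: [0.4957, 0.2006, 0.0825]
tool_rot: [0.998, -0.062, -0.0, 0.0]
ft_force: [-0.3, 0.1, 0.4]
grip_width: 0.0868
time: 4.95
position: [0.4951, 0.2014, 0.0825]
tool_rot: [0.998, -0.061, -0.0, 0.0]
ft_force: [-0.3, 0.1, -0.4]
grip_width: 0.0307
[0.02652607 0.03862622 0.05402249] [-0.31547194  0.09583366 -0.42058598]
```

```bash
python3 -m jog '[{"grip":255,"travel":[0,0,0],"twist":0},{"grip":255,"travel":[0,0,0],"twist":0},{"grip":255,"travel":[0,0,0],"twist":0},{"grip":255,"travel":[0,0,0],"twist":0},{"grip":255,"travel":[0,0,0],"twist":0}]'
python3 -m jog '[{"grip":255,"travel":[0,0,0.5],"twist":0},{"grip":255,"travel":[0,0,0.5],"twist":0},{"grip":255,"travel":[0,0,1],"twist":0},{"grip":255,"travel":[0,0,2],"twist":0},{"grip":255,"travel":[0,0,2],"twist":0},{"grip":255,"travel":[0,0,0],"twist":0},{"grip":255,"travel":[0,0,0],"twist":0}]'
python3 - <<'E'
from h import *
o=get_obs();print(o['moment'],o['ft_force'],o["position"]);C=cam("wrist",o);a=camera("wrist");b=camera("side")
cv2.imwrite("pics/w3.png",a[:,:,::-1])
cv2.imwrite("pics/w3c.png",np.hstack([a,b])[:,:,::-1][:, :])
cv2.imwrite("pics/w3c.png",cv2.resize(np.hstack([a[:256],]),(800,400))[:,:,::-1])
E
```

```text
time: 5.45
position: [0.4951, 0.2013, 0.0825]
tool_rot: [0.998, -0.061, -0.0, 0.0]
ft_force: [1.3, -0.0, -1.1]
grip_width: 0.0156
time: 6.15
position: [0.4951, 0.2014, 0.143]
tool_rot: [0.998, -0.061, 0.0, -0.0]
ft_force: [0.1, -0.7, -2.6]
grip_width: 0.0155
[ 0.10475892  0.26815829 -0.03959726] [ 0.05101577 -0.73243534 -2.61004788] [0.49514633 0.20139756 0.14301617]
```

View pics/w3c.png

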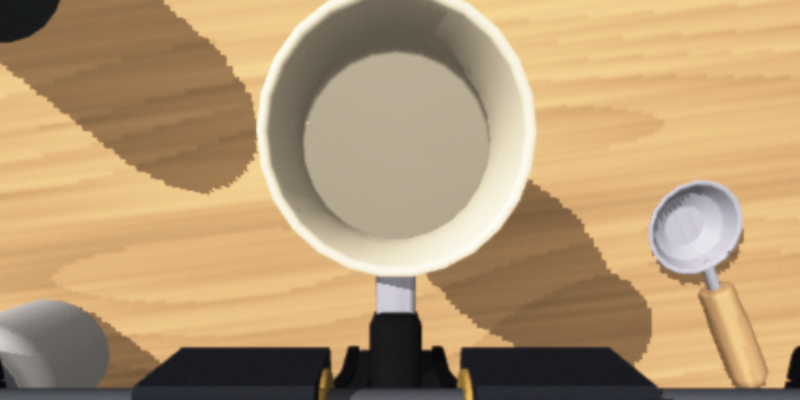

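```bash
python3 - <<'E'
from h import *
from scipy.optimize import least_squares
o=get_obs();C=cam("wrist",o);a=cv2.imread("pics/w3.png")
hsv=cv2.cvtColor(a,cv2.COLOR_BGR2HSV)
# rim outer edge: left/right/bottom extremes along rows
Rm=Ro.from_quat(o["tool_rot"]).as_matrix();ex=Rm[:,0]
p=back(C,(398*.64,133*.64),.1525);print("rim c",p,"rel TCP along tool x,y",Rm.T@(p-o["position"]))
# model: grasp-fixed pot, pitch angle th about grasp point, out distance d
g=o["position"]+Rm[:,2]*.003
def rim(th,d,n=72,hz=.0125):
    t=np.linspace(0,2*np.pi,n)
    L=np.c_[d+.036*np.cos(t),.036*np.sin(t),np.full(n,hz)]   # x out, z up relative grasp
    c,s=np.cos(th),np.sin(th);L=np.c_[L[:,0]*c+L[:,2]*s,L[:,1],-L[:,0]*s+L[:,2]*c]
    ey=np.cross([0,0,1],ex);return g+L[:,:1]*ex+L[:,1:2]*ey+L[:,2:]*[0,0,1]
for th in(0,.05,.1):
    for d in(.078,):
        P=np.array([proj(C,x) for x in rim(th,d)])/.64;print(th,d,"L",P[:,0].min(),"R",P[:,0].max(),"top",P[:,1].min(),"bot",P[:,1].max())
E
```

```text
rim c [0.57221222 0.19075715 0.1525    ] rel TCP along tool x,y [ 0.07862018  0.00080807 -0.01081559]
0 0.078 L 252.51339863452608 R 537.0565581914212 top -25.270113582923464 bot 275.2273110068226
0.05 0.078 L 256.71982602370554 R 532.8413531266602 top -18.388688592921742 bot 271.65018290744433
0.1 0.078 L 260.75750925226555 R 528.7947764509397 top -10.817027731757756 bot 268.5292844244146
```

```bash
python3 -m jog '[{"grip":255,"travel":[0,-0.8,1],"twist":0},{"grip":255,"travel":[0.2,-1.8,1],"twist":0},{"grip":255,"travel":[0.3,-2.8,0],"twist":0},{"grip":255,"travel":[0.3,-2.8,0],"twist":0},{"grip":255,"travel":[0.3,-2.8,0],"twist":0},{"grip":255,"travel":[0.3,-2.8,0],"twist":0},{"grip":255,"travel":[0.3,-2.8,0],"twist":0},{"grip":255,"travel":[0.3,-2.8,0],"twist":0}]'
python3 -m jog '[{"grip":255,"travel":[0.3,-2.8,0],"twist":0},{"grip":255,"travel":[0.3,-2.8,0],"twist":0},{"grip":255,"travel":[0.3,-2.8,0],"twist":0},{"grip":255,"travel":[0,-2.8,0],"twist":0},{"grip":255,"travel":[0,-2,0],"twist":0},{"grip":255,"travel":[0,-1,0],"twist":0},{"grip":255,"travel":[0,0,0],"twist":0},{"grip":255,"travel":[0,0,0],"twist":0}]'
python3 - <<'E'
from h import *
o=get_obs();print(o['moment'],o['ft_force'],o["position"],o["tool_rot"])
b=camera("side");k=cam("side");u,v=proj(k,(.602,-.15,.05)).astype(int);print(u,v)
cv2.imwrite("pics/s3.png",cv2.resize(b[max(v-70,0):v+70,max(u-90,0):u+90,::-1],None,fx=4.2,fy=4.2,interpolation=cv2.INTER_CUBIC))
E
```

```text
time: 7.05
position: [0.5147, 0.0057, 0.1625]
tool_rot: [0.998, -0.061, -0.001, 0.0]
ft_force: [0.3, 0.1, -3.2]
grip_width: 0.0153
time: 7.85
position: [0.5235, -0.134, 0.1623]
tool_rot: [0.998, -0.062, -0.001, -0.0]
ft_force: [-1.3, -0.2, -3.1]
grip_width: 0.0155
[0.07948571 0.19704148 0.01098934] [-1.29103056 -0.15298987 -3.06252738] [ 0.52352608 -0.13400847  0.16234145] [ 9.98103701e-01 -6.15492602e-02 -6.68512414e-04 -4.93677616e-04]
300 206
```

View pics/s3.png

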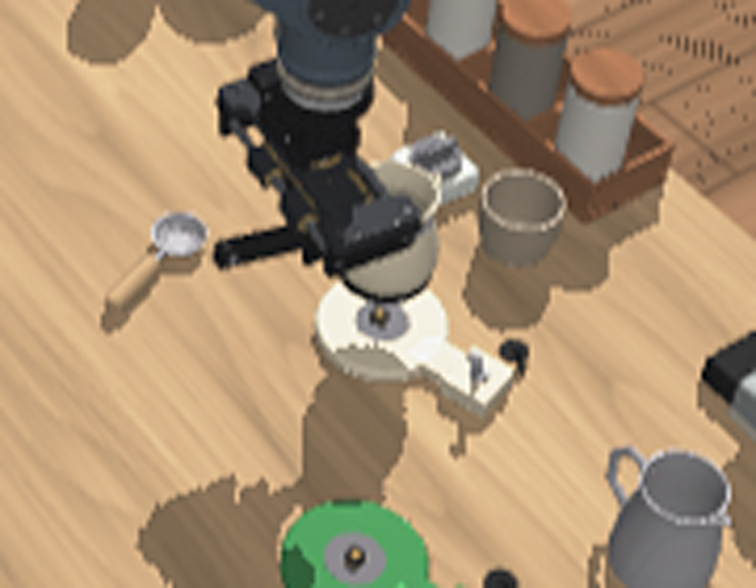

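```bash
python3 -m jog '[{"grip":255,"travel":[0,0,-1.5],"twist":0},{"grip":255,"travel":[0,0,-1.5],"twist":0},{"grip":255,"travel":[0,0,-1.2],"twist":0},{"grip":255,"travel":[0,0,-0.8],"twist":0},{"grip":255,"travel":[0.05,-0.05,-0.4],"twist":0},{"grip":255,"travel":[0,0,0],"twist":0},{"grip":255,"travel":[0,0,0],"twist":0}]'
for i in 1 2 3; do python3 -m jog '[{"grip":255,"travel":[0,0,-0.1],"twist":0},{"grip":255,"travel":[0,0,-0.1],"twist":0},{"grip":255,"travel":[0,0,0],"twist":0}]' | grep -E "pos|ft"; python3 -c "
from rig import *;print(get_obs()['moment'])"; done
```

```text
time: 8.6
position: [0.5251, -0.1353, 0.1088]
tool_rot: [0.998, -0.061, 0.0, 0.0]
ft_force: [-0.3, -0.3, -2.9]
grip_width: 0.0156
position: [0.5247, -0.1352, 0.1067]
ft_force: [0.0, -0.4, -3.6]
[ 0.06530986  0.19283539 -0.01678478]
position: [0.5245, -0.1351, 0.1044]
ft_force: [0.4, -0.3, -3.4]
[0.08665432 0.2414134  0.02319037]
position: [0.5246, -0.1352, 0.1026]
ft_force: [-0.2, 0.4, -0.8]
[0.05761891 0.23093145 0.02103753]
```

```bash
cat > f.py <<'E'
from rig import *
import numpy as np
o=get_obs();print(round(o["time"],2),np.round(o["position"]*1000,1),np.round(o["ft_force"],1),np.round(o["moment"],2),round(o["grip_width"],4))
E
J(){ python3 f.py; }
python3 -m jog '[{"grip":255,"travel":[0.1,0,0],"twist":0},{"grip":255,"travel":[0,0,0],"twist":0}]'>/dev/null; J
python3 -m jog '[{"grip":255,"travel":[0.1,0,0],"twist":0},{"grip":255,"travel":[0,0,0],"twist":0}]'>/dev/null; J
python3 -m jog '[{"grip":255,"travel":[0,0.1,0],"twist":0},{"grip":255,"travel":[0,0,0],"twist":0}]'>/dev/null; J
python3 -m jog '[{"grip":255,"travel":[-0.1,0,0],"twist":0},{"grip":255,"travel":[0,0,0],"twist":0}]'>/dev/null; J
```

```text
9.7 [ 525.8 -135.2  102.7] [-0.4 -1.1 -1.6] [ 0.06  0.32 -0.01] 0.0155
9.9 [ 526.9 -135.1  102.5] [-0.2  0.3 -3.9] [0.15 0.21 0.06] 0.0158
10.1 [ 526.7 -134.   102.4] [-0.3  0.5 -3.8] [0.05 0.26 0.01] 0.0153
10.3 [ 525.5 -134.1  102.5] [ 0.8 -0.3 -2.9] [ 0.11  0.23 -0.02] 0.0153
```

```bash
python3 -m jog '[{"grip":255,"travel":[0.1,-0.05,0],"twist":0},{"grip":255,"travel":[0,0,0],"twist":0}]'>/dev/null; python3 f.py
for i in 1 2 3; do python3 -m jog '[{"grip":255,"travel":[0,0,-0.1],"twist":0},{"grip":255,"travel":[0,0,0],"twist":0}]'>/dev/null; python3 f.py;done
```

```text
10.5 [ 526.9 -134.8  102.6] [-0.   0.4 -3.6] [ 0.09  0.23 -0.02] 0.0151
10.7 [ 526.6 -134.6  101.4] [-0.4 -0.8 -3.6] [0.06 0.21 0.01] 0.0154
10.9 [ 526.5 -134.6  100.4] [ 0.3  0.4 -3.6] [0.06 0.18 0.03] 0.0154
11.1 [ 526.6 -134.6   99.4] [-0.2  0.4 -4. ] [ 0.16  0.24 -0.01] 0.0153
```

```bash
for i in 1 2 3; do python3 -m jog '[{"grip":255,"travel":[0,0,-0.1],"twist":0},{"grip":255,"travel":[0,0,0],"twist":0}]'>/dev/null; python3 f.py;done
```

```text
11.3 [ 526.6 -134.6   98.4] [ 0.2  0.5 -3.2] [ 0.08  0.21 -0.03] 0.0155
11.5 [ 526.6 -134.6   97.4] [ 0.1 -0.6 -2.9] [0.07 0.21 0.01] 0.0156
11.7 [ 526.6 -134.7   96.6] [-0.7 -0.6 -1.3] [ 0.05  0.23 -0.04] 0.0152
```

```bash
python3 -m jog '[{"grip":255,"travel":[0,0,0],"twist":0},{"grip":255,"travel":[0,0,0],"twist":0},{"grip":255,"travel":[0,0,0],"twist":0}]' 5 >/dev/null; python3 f.py
python3 -m jog '[{"grip":130,"travel":[0,0,0],"twist":0},{"grip":130,"travel":[0,0,0],"twist":0},{"grip":130,"travel":[0,0,0],"twist":0},{"grip":130,"travel":[0,0,0],"twist":0},{"grip":130,"travel":[0,0,0],"twist":0},{"grip":130,"travel":[0,0,0],"twist":0}]' >/dev/null; python3 f.py
python3 -m jog '[{"grip":130,"travel":[0,0,2],"twist":0},{"grip":130,"travel":[0,0,4],"twist":0},{"grip":130,"travel":[0,0,4],"twist":0},{"grip":130,"travel":[0,0,4],"twist":0},{"grip":130,"travel":[0,0,3],"twist":0},{"grip":130,"travel":[0,0,0],"twist":0},{"grip":130,"travel":[0,0,0],"twist":0}]' >/dev/null; python3 f.py
python3 - <<'E'
from h import *
o=get_obs();C=cam("wrist",o);a=camera("wrist");b=camera("side")
cv2.imwrite("pics/w4.png",a[:,:,::-1])
k=cam("side");u,v=proj(k,(.602,-.15,.05)).astype(int)
c=b[v-64:v+64,u-64:u+64];cv2.imwrite("pics/c4.png",np.hstack([cv2.resize(a[:256],(470,400)) if 0 else a[0:256,:,:][:, 112:412],cv2.resize(c,(256*1,256),interpolation=cv2.INTER_CUBIC)])[:,:,::-1])
i=cv2.imread("pics/c4.png");cv2.imwrite("pics/c4.png",cv2.resize(i,(790,364),interpolation=cv2.INTER_CUBIC))
E
```

```text
12.0 [ 526.7 -134.7   96.7] [-1.9 -0.1 -0.9] [-0.01  0.24 -0.03] 0.0158
12.6 [ 526.7 -134.7   96.6] [ 0.1 -0.7 -0.4] [0.03 0.1  0.01] 0.0421
13.3 [ 526.6 -134.6  267. ] [-0.6  0.7 -1.2] [ 0.09  0.04 -0.01] 0.0429
```

View pics/c4.png

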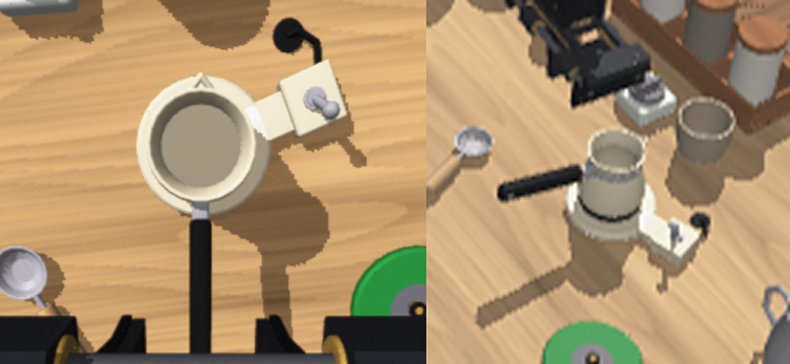

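```bash
cat > rim.py <<'E'
from h import *
from scipy.optimize import least_squares
def rimfit(path,pos,quat,guess):
    a=cv2.imread(path);C=cam("wrist",dict(position=np.array(pos),tool_rot=np.array(quat)))
    g=cv2.GaussianBlur(a,(3,3),0).astype(float);e=np.linalg.norm(np.dstack([cv2.Sobel(g,cv2.CV_64F,1,0),cv2.Sobel(g,cv2.CV_64F,0,1)]),axis=2)
    e=cv2.GaussianBlur(e,(0,0),1.2);t=np.linspace(0,2*np.pi,180,endpoint=False)
    def cost(p):
        X=np.c_[p[0]+.036*np.cos(t),p[1]+.036*np.sin(t),p[2]*np.ones(180)]
        P=np.array([proj(C,x) for x in X]).astype(np.float32)
        return cv2.remap(e.astype(np.float32),P[:,:1],P[:,1:],cv2.INTER_LINEAR).mean()
    best=max((cost(guess+np.array([i,j,k])*.001),i,j,k) for i in range(-6,7,2) for j in range(-6,7,2) for k in range(-12,13,2))
    b=guess+np.array(best[1:])*.001
    best=max((cost(b+np.array([i,j,k])*.0005),i,j,k) for i in range(-4,5) for j in range(-4,5) for k in range(-4,5))
    return b+np.array(best[1:])*.0005,best[0]
E
python3 - <<'E'
from rim import *
print("before",rimfit("pics/w2.png",[.50076,.18883,.26069],[.998,-.0625,0,0],np.array([.573,.19,.092])))
o=get_obs();print(o["q"])
print("now",rimfit("pics/w4.png",o["position"],o["tool_rot"],np.array([.604,-.145,.108])))
E
```

```text
before (array([0.5705, 0.1905, 0.078 ]), np.float32(365.52118))
[-4.56019978e-01  3.92707225e-01  1.61408449e+00 -2.80847799e-05
  1.13804411e+00  1.23778730e+00]
now (array([ 0.6  , -0.144,  0.094]), np.float32(294.1713))
```

```bash
python3 - <<'E'
from rim import *
print("before",rimfit("pics/w2.png",[.50076,.18883,.26069],[.998,-.0625,0,0],np.array([.571,.19,.08])))
E
python3 -m jog '[{"grip":255,"travel":[0.7,-1.5,0],"twist":-8.4},{"grip":255,"travel":[0.7,-1.5,0],"twist":-8.4},{"grip":255,"travel":[0.7,-1.5,0],"twist":-8.4},{"grip":255,"travel":[0.7,-1.5,0],"twist":-8.4},{"grip":255,"travel":[0.7,-1.5,0],"twist":-8.4},{"grip":255,"travel":[0.7,-1.5,0],"twist":-8.4},{"grip":255,"travel":[0.7,-1.5,0],"twist":-8.4},{"grip":255,"travel":[0.6,-1.8,0],"twist":-8.4}]' 30
python3 -m jog '[{"grip":255,"travel":[0,0,0],"twist":0},{"grip":255,"travel":[0,0,0],"twist":0},{"grip":255,"travel":[0,0,0],"twist":0}]'
python3 - <<'E'
from h import *
o=get_obs();C=cam("wrist",o);a=camera("wrist");cv2.imwrite("pics/w5.png",cv2.resize(a[:,:,::-1],(640,480)));print(o["q"][5],Ro.from_quat(o["tool_rot"]).as_matrix()[:,:2])
print("ball pred (640)",proj(C,(.6166,-.2476,.0523))*1.25,"rim pred home",proj(C,(.6035,-.144,.106))*1.25)
E
```

```text
before (array([0.5705, 0.1905, 0.0755]), np.float32(368.85287))
time: 14.2
position: [0.581, -0.2574, 0.2639]
tool_rot: [0.796, -0.606, -0.002, 0.0]
ft_force: [0.4, 0.6, -0.3]
grip_width: 0.0005
time: 14.5
position: [0.5808, -0.2564, 0.2654]
tool_rot: [0.798, -0.603, -0.002, -0.0]
ft_force: [0.0, 0.4, 0.4]
grip_width: 0.0002
2.2724231819065057 [[ 0.27393806 -0.96174456]
 [-0.96174397 -0.27394267]
 [-0.00254641  0.00167767]]
ball pred (640) [274.88625483 214.91959197] rim pred home [253.259222   346.12430743]
```

View pics/w5.png

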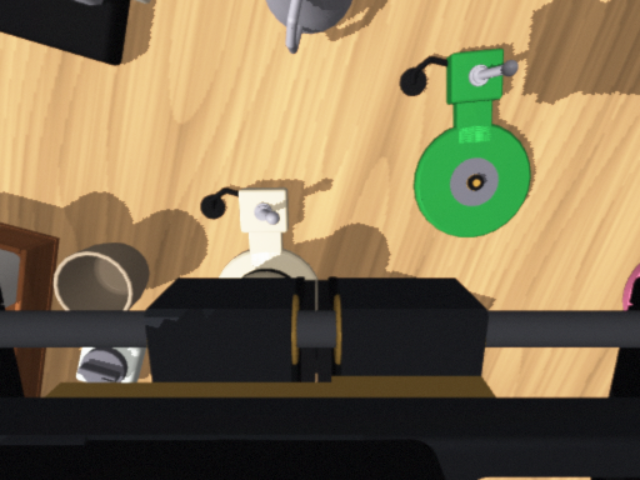

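```bash
python3 -m jog '[{"grip":255,"travel":[2.7,2.9,0],"twist":0},{"grip":255,"travel":[2.7,2.9,0],"twist":0},{"grip":255,"travel":[2.7,2.9,0],"twist":0},{"grip":255,"travel":[2.7,2.9,0],"twist":0},{"grip":255,"travel":[2.7,2.9,0],"twist":0},{"grip":255,"travel":[2.7,2.8,0],"twist":0}]' 30 >/dev/null
python3 -m jog '[{"grip":255,"travel":[0,0,-4],"twist":0},{"grip":255,"travel":[0,0,-4],"twist":0},{"grip":255,"travel":[0,0,-3.5],"twist":0},{"grip":255,"travel":[0,0,0],"twist":0},{"grip":255,"travel":[0,0,0],"twist":0}]'
python3 - <<'E'
from h import *
o=get_obs();C=cam("wrist",o);a=camera("wrist");cv2.imwrite("pics/w6raw.png",a[:,:,::-1])
u=proj(C,(.6035,-.145,.03));print(u)
x=int(np.clip(u[0]-110,0,292));y=int(np.clip(u[1]-90,0,204));print(x,y)
cv2.imwrite("pics/w6.png",cv2.resize(a[y:y+180,x:x+220,::-1],None,fx=3.3,fy=3.3,interpolation=cv2.INTER_CUBIC))
E
```

```text
time: 15.65
position: [0.7434, -0.084, 0.1515]
tool_rot: [0.798, -0.603, -0.001, 0.0]
ft_force: [0.9, 0.6, 0.0]
grip_width: 0.0004
[430.26948843 170.5185209 ]
292 80
```

View pics/w6.png

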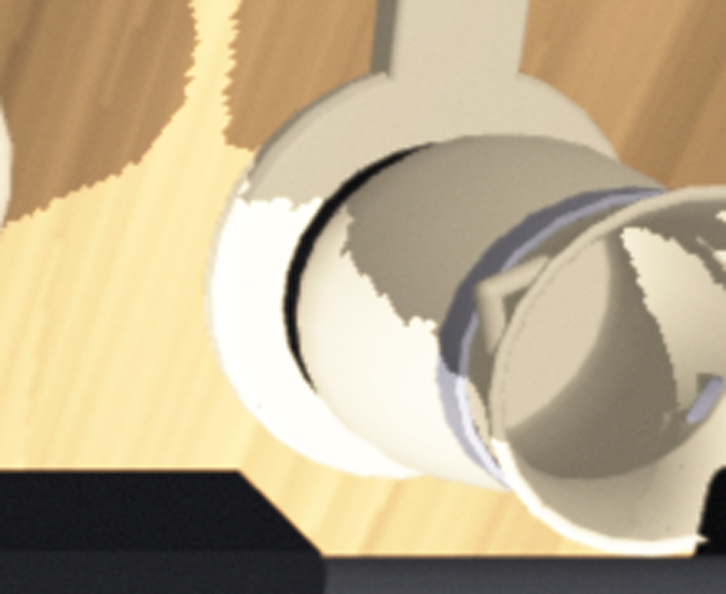

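```bash
python3 - <<'E'
from h import *
from scipy.optimize import least_squares
C=cam("wrist",get_obs())
f=lambda L,z:np.array([back(C,(292+u/3.3,80+v/3.3),z)[:2] for u,v in L])
def fit(P,r):
    s=least_squares(lambda c:np.linalg.norm(P-c,axis=1)-r,P.mean(0)+[-.03,0]);return s.x*1000,np.round(s.fun*1000,1)
dish=[(210,300),(216,255),(218,340),(240,395),(265,428),(310,460)]
ring=[(286,300),(291,265),(300,235),(335,185),(380,158),(425,145),(313,387)]
print("dish",fit(f(dish,.014),.058))
for z in(.014,.020):print(z,fit(f(ring,z),.040))
E
```

```text
dish (array([ 605.15696829, -147.88254933]), array([ 0.5, -0. , -0.4, -0.2,  0.1,  0.1]))
0.014 (array([ 602.40241596, -145.53177558]), array([-0.5, -0.4,  0.3,  0.9, -0.1, -0.6,  0.2]))
0.02 (array([ 604.8223913 , -145.55884577]), array([-0.5, -0.3,  0.5,  1. , -0.2, -0.9, -0.3]))
```

```bash
python3 -m jog '[{"grip":130,"travel":[0,0,4],"twist":0},{"grip":130,"travel":[0,0,4],"twist":0},{"grip":130,"travel":[0,0,4],"twist":0},{"grip":130,"travel":[-2.7,-0.6,0],"twist":8.4},{"grip":130,"travel":[-2.7,-0.6,0],"twist":8.4},{"grip":130,"travel":[-2.7,-0.6,0],"twist":8.4},{"grip":130,"travel":[-2.7,-0.6,0],"twist":8.4},{"grip":130,"travel":[-2.7,-0.6,0],"twist":8.4}]' 5 >/dev/null
python3 -m jog '[{"grip":130,"travel":[-2.7,-0.6,0],"twist":8.4},{"grip":130,"travel":[-2.7,-0.7,0],"twist":8.4},{"grip":130,"travel":[-2.8,-0.7,0],"twist":8.4},{"grip":130,"travel":[0,0,0],"twist":0},{"grip":130,"travel":[0,0,0],"twist":0},{"grip":130,"travel":[0,0,0],"twist":0}]'
```

```text
time: 17.1
position: [0.5284, -0.1352, 0.2735]
tool_rot: [0.998, -0.062, 0.002, 0.001]
ft_force: [0.2, -0.0, 1.1]
grip_width: 0.0431
```

```bash
python3 -m jog '[{"grip":130,"travel":[-0.15,0.05,-4],"twist":0},{"grip":130,"travel":[0,0,-4],"twist":0},{"grip":130,"travel":[0,0,-4],"twist":0},{"grip":130,"travel":[0,0,-4],"twist":0},{"grip":130,"travel":[0,0,-1.7],"twist":0},{"grip":130,"travel":[0,0,0],"twist":0},{"grip":130,"travel":[0,0,0],"twist":0}]' >/dev/null; python3 f.py
python3 -m jog '[{"grip":255,"travel":[0,0,0],"twist":0},{"grip":255,"travel":[0,0,0],"twist":0},{"grip":255,"travel":[0,0,0],"twist":0},{"grip":255,"travel":[0,0,0],"twist":0},{"grip":255,"travel":[0,0,0],"twist":0},{"grip":255,"travel":[0,0,0],"twist":0},{"grip":255,"travel":[0,0,0],"twist":0}]' 5 >/dev/null; python3 f.py
for i in 1 2 3; do python3 -m jog '[{"grip":255,"travel":[0,0.1,0],"twist":0},{"grip":255,"travel":[0,0,0],"twist":0}]'>/dev/null; python3 f.py;done
for i in 1 2 3 4 5; do python3 -m jog '[{"grip":255,"travel":[0,-0.1,0],"twist":0},{"grip":255,"travel":[0,0,0],"twist":0}]'>/dev/null; python3 f.py;done
```

```text
17.8 [ 526.6 -134.3   94.8] [-0.6 -0.7 -0.5] [0.04 0.03 0.02] 0.0426
18.5 [ 525.1 -134.3   95. ] [-0.6 -0.9  4.1] [-0.1   0.26 -0.01] 0.0156
18.7 [ 524.9 -133.5   94.8] [-2.8 -2.2  5.9] [-0.45  0.45 -0.11] 0.0161
18.9 [ 524.8 -132.6   94.6] [-3.8 -3.7  5.7] [-0.55  0.49 -0.17] 0.0161
19.1 [ 524.8 -131.5   94.6] [-2.6 -3.6  4. ] [-0.61  0.57 -0.1 ] 0.0161
19.3 [ 524.9 -132.1   94.5] [-3.3 -2.2  5.8] [-0.37  0.52 -0.04] 0.0161
19.5 [ 525.1 -132.9   94.5] [-1.5 -0.6  4.8] [-0.15  0.42 -0.1 ] 0.0162
19.7 [ 525.2 -133.7   94.5] [-1.6  1.4  3.4] [0.15 0.28 0.  ] 0.0159
19.9 [ 524.9 -134.5   94.4] [-2.1  2.6  5. ] [0.48 0.27 0.1 ] 0.0156
20.1 [ 524.6 -135.5   94.4] [-1.8  4.   4.7] [0.72 0.3  0.06] 0.016
```

```bash
python3 -m jog '[{"grip":255,"travel":[0,0.1,0.1],"twist":0},{"grip":255,"travel":[0,0,0],"twist":0}]' 25 >/dev/null; python3 f.py
for i in 1 2 3; do python3 -m jog '[{"grip":255,"travel":[0.1,0,0],"twist":0},{"grip":255,"travel":[0,0,0],"twist":0}]'>/dev/null; python3 f.py;done
for i in 1 2 3 4 5; do python3 -m jog '[{"grip":255,"travel":[-0.1,0,0],"twist":0},{"grip":255,"travel":[0,0,0],"twist":0}]'>/dev/null; python3 f.py;done
```

```text
20.3 [ 525.3 -135.5   95. ] [-0.8  0.3 -3.4] [ 0.06  0.18 -0.03] 0.0159
20.5 [ 526.1 -135.4   95.1] [-0.1  0.7 -3.9] [ 0.06  0.2  -0.02] 0.0156
20.7 [ 527.  -135.2   95.3] [ 0.2 -0.3 -4.4] [0.09 0.35 0.04] 0.0158
20.9 [ 527.4 -134.9   95.4] [-2.6  1.4 -1.4] [ 0.07  0.73 -0.1 ] 0.0157
21.1 [ 527.3 -135.1   95.6] [-0.4  1.7 -3. ] [ 0.17  0.36 -0.03] 0.0155
21.3 [ 526.5 -135.3   95.6] [ 0.5  0.6 -3.6] [ 0.08  0.27 -0.01] 0.0158
21.5 [ 525.3 -135.3   95.6] [-0.9 -0.9 -3.2] [ 0.07  0.27 -0.03] 0.0156
21.7 [ 524.5 -135.2   95.7] [ 0.4  0.7 -2.6] [0.23 0.02 0.05] 0.0158
21.9 [ 523.9 -135.2   95.7] [ 2.2  0.9 -3.5] [ 0.31 -0.31  0.12] 0.0157
```

```bash
python3 -m jog '[{"grip":255,"travel":[0.2,0,0],"twist":0},{"grip":255,"travel":[0,0,0],"twist":0},{"grip":255,"travel":[0,0,0],"twist":0}]' >/dev/null; python3 f.py
for i in 1 2; do python3 -m jog '[{"grip":255,"travel":[0,0,-0.05],"twist":0},{"grip":255,"travel":[0,0,0],"twist":0}]'>/dev/null; python3 f.py;done
python3 -m jog '[{"grip":255,"travel":[0,0,0],"twist":0},{"grip":255,"travel":[0,0,0],"twist":0}]' 3 >/dev/null; python3 f.py
```

```text
22.2 [ 524.9 -135.1   95.4] [ 0.1  0.4 -3.7] [0.06 0.16 0.04] 0.0162
22.4 [ 524.7 -135.    95.1] [-1.8  0.2 -1.3] [0.08 0.27 0.03] 0.0157
22.6 [ 524.7 -134.9   94.8] [-2.2  0.9  1.2] [0.12 0.45 0.  ] 0.0158
22.8 [ 524.8 -135.    94.8] [-2.1  1.7  3. ] [0.3  0.48 0.06] 0.0164
```

```bash
python3 -m jog '[{"grip":130,"travel":[0,0,0.05],"twist":0},{"grip":130,"travel":[0,0,0],"twist":0},{"grip":130,"travel":[0,0,0],"twist":0},{"grip":130,"travel":[0,0,0],"twist":0},{"grip":130,"travel":[0,0,0],"twist":0},{"grip":130,"travel":[0,0,0],"twist":0}]' >/dev/null; python3 f.py
python3 -m jog '[{"grip":130,"travel":[0,0,2],"twist":0},{"grip":130,"travel":[0,0,4],"twist":0},{"grip":130,"travel":[0,0,4],"twist":0},{"grip":130,"travel":[0,0,4],"twist":0},{"grip":130,"travel":[0,0,3],"twist":0},{"grip":130,"travel":[0,0,0],"twist":0},{"grip":130,"travel":[0,0,0],"twist":0}]' >/dev/null; python3 f.py
python3 - <<'E'
from rim import *
o=get_obs();a=camera("wrist");cv2.imwrite("pics/w7.png",a[:,:,::-1]);print("now",rimfit("pics/w7.png",o["position"],o["tool_rot"],np.array([.602,-.145,.092])))
E
python3 -m jog '[{"grip":255,"travel":[0.7,-1.5,0],"twist":-8.4},{"grip":255,"travel":[0.7,-1.5,0],"twist":-8.4},{"grip":255,"travel":[0.7,-1.5,0],"twist":-8.4},{"grip":255,"travel":[0.7,-1.5,0],"twist":-8.4},{"grip":255,"travel":[0.7,-1.5,0],"twist":-8.4},{"grip":255,"travel":[0.7,-1.5,0],"twist":-8.4},{"grip":255,"travel":[0.7,-1.5,0],"twist":-8.4},{"grip":255,"travel":[0.7,-1.8,0],"twist":-8.4}]' 30 >/dev/null
python3 -m jog '[{"grip":255,"travel":[0,0,0],"twist":0},{"grip":255,"travel":[0,0,0],"twist":0},{"grip":255,"travel":[0,0,0],"twist":0},{"grip":255,"travel":[0,0,0],"twist":0}]'
```

```text
23.4 [ 525.2 -135.2   95. ] [-0.6 -0.2 -1. ] [0.03 0.05 0.08] 0.0425
24.1 [ 525.1 -135.1  265.5] [-0.5 -0.1  0.3] [0.03 0.05 0.03] 0.0425
now (array([ 0.6015, -0.1445,  0.088 ]), np.float32(332.2046))
time: 25.35
position: [0.5806, -0.257, 0.2647]
tool_rot: [0.798, -0.603, -0.001, -0.0]
ft_force: [-0.9, -0.2, -0.3]
grip_width: 0.0003
```

```bash
python3 -m jog '[{"grip":255,"travel":[0,0,-4.5],"twist":0},{"grip":255,"travel":[0,0,-4.5],"twist":0},{"grip":255,"travel":[0,0,-4],"twist":0},{"grip":255,"travel":[0,0,-4],"twist":0},{"grip":255,"travel":[0,0,-3],"twist":0},{"grip":255,"travel":[0,0,0],"twist":0},{"grip":255,"travel":[0,0,0],"twist":0}]' >/dev/null; python3 f.py
for i in 1 2 3 4 5; do python3 -m jog '[{"grip":255,"travel":[0.48,0.14,0],"twist":0},{"grip":255,"travel":[0,0,0],"twist":0}]'>/dev/null; python3 f.py;done
```

```text
26.05 [ 581.3 -257.8   65.3] [-0.1  1.2 -0.1] [ 0.09 -0.02  0.02] 0.0004
26.25 [ 588.2 -257.5   67.6] [-0.2  0.1 -0.1] [ 0.12  0.03 -0.01] 0.0006
26.45 [ 592.1 -255.6   66.4] [0.7 0.4 0.6] [ 0.19 -0.04 -0.05] 0.0003
26.65 [ 596.3 -253.9   65.4] [ 0.4 -0.1  0.2] [ 0.18 -0.05  0.02] 0.0007
26.85 [ 601.  -252.5   65. ] [ 0.4 -0.1  0.8] [ 0.13 -0.02  0.04] 0.0004
27.05 [ 605.3 -251.    64.9] [-0.2  0.1  0.9] [0.13 0.09 0.01] 0.0007
```

```bash
for i in 1 2 3 4 5; do python3 -m jog '[{"grip":255,"travel":[0.38,0.11,0],"twist":0},{"grip":255,"travel":[0,0,0],"twist":0}]'>/dev/null; python3 f.py;done
```

```text
27.25 [ 608.9 -249.9   65.1] [-2.3 -1.   2.4] [0.1  0.27 0.01] 0.0005
27.45 [ 613.2 -248.8   65.1] [-1.2  0.8  1.3] [ 0.12  0.22 -0.03] 0.0002
27.65 [ 617.3 -247.7   65.1] [-0.2 -0.4 -0. ] [0.13 0.11 0.01] 0.0007
27.85 [ 621.1 -246.6   65. ] [-1.  -0.4  0.1] [ 0.12  0.07 -0.  ] 0.0004
28.05 [ 624.8 -245.5   65. ] [-1.6 -0.4  0.5] [0.06 0.09 0.09] 0.0006
```

```bash
for i in 1 2 3 4 5 6; do python3 -m jog '[{"grip":255,"travel":[0.19,0.055,0],"twist":0},{"grip":255,"travel":[0,0,0],"twist":0}]'>/dev/null; python3 f.py;done
```

```text
28.25 [ 626.2 -245.1   64.9] [-0.7 -1.  -0.2] [ 0.01  0.2  -0.04] 0.0004
28.45 [ 627.8 -244.6   64.8] [-2.9 -0.9 -0.7] [-0.01  0.34  0.01] 0.0002
28.65 [ 629.2 -244.    64.8] [-4.5 -1.9 -0.2] [-0.16  0.58  0.05] 0.0003
28.85 [ 629.7 -243.8   64.6] [-7.2 -2.6  0.1] [-0.48  1.21  0.03] 0.0005
29.05 [ 630.  -243.7   64.5] [-9.9 -4.9  2.3] [-0.72  1.73  0.01] 0.0007
29.25 [ 630.3 -243.6   64.5] [-12.8  -6.3   2.5] [-0.97  2.34  0.02] 0.0004
```

```bash
python3 -m jog '[{"grip":255,"travel":[-1.9,-0.55,0],"twist":0},{"grip":255,"travel":[-1,-0.3,0],"twist":0},{"grip":255,"travel":[0,0,4],"twist":0},{"grip":255,"travel":[0,0,4],"twist":0},{"grip":255,"travel":[0,0,4],"twist":0},{"grip":255,"travel":[0,0,4],"twist":0},{"grip":255,"travel":[0,0,4],"twist":0},{"grip":255,"travel":[0,0,0],"twist":0}]' >/dev/null; python3 f.py
python3 -m jog '[{"grip":255,"travel":[-1,1.2,0],"twist":8.4},{"grip":255,"travel":[-1,1.2,0],"twist":8.4},{"grip":255,"travel":[-1,1.2,0],"twist":8.4},{"grip":255,"travel":[-1,1.2,0],"twist":8.4},{"grip":255,"travel":[-1,1.2,0],"twist":8.4},{"grip":255,"travel":[-1,1.2,0],"twist":8.4},{"grip":255,"travel":[-1,1.2,0],"twist":8.4},{"grip":255,"travel":[0,1,0],"twist":8.4}]'>/dev/null
python3 -m jog '[{"grip":255,"travel":[0,0,0],"twist":0},{"grip":255,"travel":[0,0,0],"twist":0},{"grip":255,"travel":[0,0,0],"twist":0}]' >/dev/null; python3 f.py
python3 - <<'E'
from rim import *
o=get_obs();C=cam("wrist",o);a=camera("wrist");b=camera("side");cv2.imwrite("pics/w8.png",a[:,:,::-1])
print("rim",rimfit("pics/w8.png",o["position"],o["tool_rot"],np.array([.602,-.145,.090])))
k=cam("side");u,v=proj(k,(.602,-.15,.05)).astype(int)
c=b[v-64:v+64,u-64:u+64]
i=np.hstack([a[:256,112:440],cv2.resize(c,(256,256),interpolation=cv2.INTER_CUBIC)])[:,:,::-1]
cv2.imwrite("pics/c8.png",cv2.resize(i,(798,350),interpolation=cv2.INTER_CUBIC))
for n,s in(("off",-1),("on",1)):
  X=np.array([.6299,-.244,.0523])+s*.0132*np.array([.96,.279,0]);p=proj(C,X);print(n,(p-[112,0])*798/584)
E
```

```text
30.05 [ 611.  -252.6  273.1] [0.  0.3 0.6] [ 0.08 -0.04  0.01] 0.0007
31.15 [ 537.1 -157.3  265. ] [-1.9 -0.7 -0.2] [ 0.01  0.05 -0.01] 0.0006
rim (array([ 0.601, -0.144,  0.09 ]), np.float32(357.52634))
off [293.66384275 123.39377164]
on [281.97299492  90.35920884]
```

View pics/c8.png

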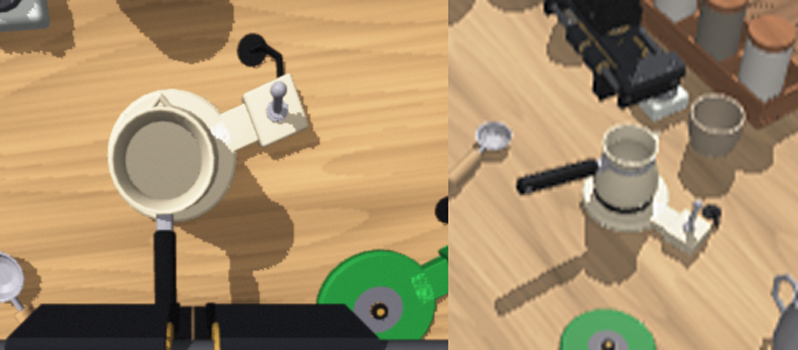

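```bash
python3 -c "
from rig import *;print(hand_in())"
```

```text
the job is handed in; nothing more can be done
None
```

The cezve is sitting home on the cream power base, the toggle is fully on, and I handed the job in at about 31 s with the gripper clear.

**Placing the pot:** I gripped the handle and lowered the pot until it rode on the connector. A nudge of about 2 mm freed it, and it sank roughly 6 mm to rest on the dish.

**Checking it was home:** My first rim-height fit after letting go was ambiguous: 18.5 mm above the height on the ledge, where home is 14 and riding on the connector is 20. A close view of the foot was no clearer. I gripped the handle again and eased the pot about. It was free over only about 2.5 mm, with resistance at both ends, so the connector was in the socket. While regripping, the tool pressed down by up to about 6 N. After I set it down again, the rim fits gave 12.5 and 14.5 mm.

**Switch:** Only then did I push the toggle to its stop, about 14 N at most. In the last picture the ball is within about 2 px of where "on" should put it.

**Last picture:** The pot stands upright by itself. I did not touch any of the other things. I did not measure upright and flush separately beyond the rim fits and the pictures.

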